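# Hang the brass grille panel on the free-swinging latch hook

### The arm

A 6-joint arm with a two-finger parallel gripper is mounted at the origin on the work surface. World frame = base frame: x ahead of the robot, y to its left, z up, the work surface at z = 0. Lengths are in m, angles in rad, forces in N, time in s.
With the tool pointing down it reaches from about 0.35 to 0.85 m from the base axis. Payload 8.1 kg.
Tool frame: the origin (TCP) lies between the finger pads; the fingertips stand 19 mm ahead of it and the grasp point (between the pads) is the TCP (tip_reach is the distance from the TCP to the fingertips, in m); z points along the fingers, y is the line along which they close (so a half turn about z gives the same grasp; the last joint's range is limited). The gripper opens to 85 mm and grips with 20 to 120 N. Pads are 22 mm wide; open, the fingers measure 114 mm over their backs; the gripper's body (76 mm by 85 mm) begins 54 mm behind the grasp point. The pads swing forward as they close: fully open they stand 13 mm farther back than shut.
Start: joints at [1.238, 0.13, 1.488, -0, 1.523, -0.085], TCP at [0.147, 0.582, 0.25] pointing down, gripper open.
Joint ranges: [-2.96, 2.96], [-0.89, 2.26], [0.02, 2.5], [-1.34, 4.48], [0, 2.73], [-2.66, 2.66]. Speed limits (rad/s): [2.39, 2.39, 2.79, 3.14, 3.14, 3.14].

### API

Orientations are given as a unit quaternion [w, x, y, z].
In Python, from station import * gives the robot as it stands.
- The arm moves only by the shell command python3 -m inch 'ROWS' [OPENING] [FORCE]. ROWS is JSON, a list of rows, each an object with "dp": the shift along the world's x, y, z in mm, a list of three; "angular": the turn, a rotation vector about the world's x, y, z in rad, a list of three. A call has 1 to 12 rows; each row is the pose to reach, as a shift and turn from the pose commanded when the call began; what a row does not reach only later rows make up. A row lasts 1/8 s, in which the tool goes at most 62.5 mm and 10.7 degrees, less where a joint would pass 70% of its speed; a pose out of reach is approached as far as the arm can. A call with a gripper value outside its range is refused whole. OPENING is the finger opening in mm, from 0 to 85.4, set as the call begins (- or left out, the last holds). The fingers move at their own pace and stop on an object; FORCE is the grip in N (left out, the last holds). Time passes only in rows, so rows that repeat a pose let the fingers close. It gives the time, the measured TCP pose, the force, the opening and the grip force at its end, in the units of the state.
- state(): the state, without advancing time (a new reading comes with each control period).
- read_camera(name): name is "side" or "top" or "wrist"; returns the picture (480x640x3 uint8, blue, green, red); there is no depth.
- camera_info(name): a dict with "camera_matrix" (3x3 intrinsics, pixels), "distortion" ([k1, k2, p1, p2, k3] as OpenCV has them; the pictures are not rectified), "position" and "orientation" of the camera in the world; the wrist camera has in their place "hand_eye" (4x4, takes a point from camera to tool coordinates, whose origin is the TCP and whose axes are the flange's). Camera axes: x right, y down, z forward; pixel columns grow to the right and rows downward; lengths in m; the calibration is good to about 2 mm. A picture is of the moment at which its call begins: read the wrist's pose just before it. camera_info takes no time and is no camera call.
- finish_job(): hands the job in; it is judged then, once.
Trained networks look in the newest picture that a camera, given by its name, has taken for a name from the list of things; names that differ only in an ending like _2 or _b are one class to them, and where a whole thing is asked for, a point or a joint stands for the part that bears it (a point fixed in the world has none). Each returns a list of dicts, best first, with "p" (0 to 1); they miss things now and then, are a little off and sometimes report something else, mostly with a low value. They report only what shows in the picture. A call takes as long as a camera call. They do not tell look-alikes from the thing itself.
- look_for(query, camera): "at" ([column, row] in pixels, amid what is visible of it).
The state is a dict: "time_s": time; "joint_pos": joint angles; "joint_vel": joint speeds; "joint_efforts": joint torques, N m; "position": TCP position; "eef_rot": TCP orientation; "force": force on the tool from outside, world axes, zero at the start; "torque": the same for the moment, N m; "gripper_width": finger opening in m; "grip_force": force on a finger pad.
Only numpy, scipy, OpenCV 4.12 (cv2) and the standard library are available. Lean on these libraries where they do the work, as an engineer would, in place of code of your own. Each camera call takes 0.05 s, during which the arm holds its last target. There are 200 camera calls.

### The job

Hang the brass grille panel, by the eye on its top edge, on the latch hook of the blue gallows. The hook swings freely on its pin, so first bring the panel gently up against it and let the hook come to rest leaning on the panel; then press on until the sprung latch gives way, lower the panel until the latch has shut over the eye and the hook carries the weight, and only then let go, so that it hangs straight down and still. Use no more than a light touch on the hook, never knock it or drag on it, and leave the dark iron panel in its slot.

Things in the scene. Friction and masses are not known exactly. Their poses are not given: they have to be found in the camera images.
- panel_center (a point): Middle of the cast brass grille panel: openwork plate 8 mm thick (x), 150 mm wide (y), 112 mm high over its eye (z up), 0.22 to 0.35 kg, standing in one slot of the rack. The grille is 76 mm high; its solid top rail, 16 mm tall, runs the full width, top edge 20 mm above this point. Grip it across the 8 mm on the top rail, 50 to 60 mm beside the middle.
- panel_eye (a point): Centre of the hole of the flat ring-shaped hanging eye on the middle of the brass panel's top rail, 35 mm above panel_center, same axes. Ring 8 mm thick, hole 30 mm, outside 42 mm across; the hole runs along x. Hole centre 15 mm above the rail's top edge.
- hanger (a joint): Swing of the hook on the gallows' pin, rad: 0 plumb, positive swung to the gallows' +x. Below the pin: rod, yellow weight barrel (36 mm across, 56 to 124 mm above the bowl), then the hook; 0.55 to 0.95 kg in all. Hardly any friction: it yields to any touch and keeps swinging; only its weight brings it back (0.3 to 0.5 N at the hook per 0.1 rad).
- hook (a joint): Turn of the 7 mm round-bar hook about its shank, rad: 0 when its axes agree with the gallows', positive anticlockwise from above; stiff, starts within 0.2. Mouth and tip to -x. The bowl's bottom (bar centre line) is straight below the pin, 197 to 203 mm above the table as its clevis is set. Tip top 18.5 mm above it, bar's underside 3.5 below, clear gap from tip to back 15 mm.
- latch (a joint): Sprung brass latch across the mouth, rad: 0 shut, 0.62 open. Hinged 36 mm above the bowl, it slopes to inside the tip. An eye with hole centre 3.5 to 11.5 mm above the bowl's bottom passes level over the tip and pushes it in with some 1 N, but the free hook first swings away 25 to 50 mm. At 0.45 the ring is in; lowered on, it hangs (hole centre 11.5 mm below the bowl's bottom) and the latch shuts.
- gallows: Blue steel gallows, fixed. Origin on the table straight below the hook's pin, about 360 mm up (height set by a screwed clevis). x: along the swing (mouth to -x, roughly at the robot). y: along the overhead arm (26 mm square, underside 399 mm up, ending 12 mm to the -y side of the pin) to its 40 mm upright, 230 mm to +y on a 140 x 120 mm foot. The -y side is free for the hand.
- iron_panel: Dark raw iron panel, the same grille plate (8 x 150 x 76 mm) with no eye, standing in the other slot, 70 mm from the brass one; to be left alone. Origin at the middle of its underside.
- rack: Wooden rack 150 x 160 mm, 40 mm high, fixed; two slots along its y, at x = -35 and +35 mm, 10.5 mm wide, 22 mm deep (floor 18 mm above the table). The panels stand in them in either order. Origin at the middle of its underside.
Not all that is in view belongs to the job. There is more than one size of the part that bears panel_center; the job needs the largest.

How it is judged:
On the way, in this order (a step that is already met when the one before it is completed fails the run):
1. the hook is steadied: it rests quietly against what touches it (contact force between gallows and anything else above 0.1 N and velocity of joint hanger between -0.15 and 0.15 rad/s), for 0.5 s.
2. the eye is down in the bowl with the latch shut over it and the hook carrying weight, while the panel is still held (x of panel_eye in the frame of gallows between -0.07 and 0.07 m and y of panel_eye in the frame of gallows between -0.02 and 0.02 m and z of panel_eye in the frame of gallows between 0.178 and 0.203 m and value of joint latch below 0.12 rad and contact force between panel and gallows above 1.2 N and contact force between panel and the fingers above 0.5 N), for 0.3 s.
At the end, for the whole second after the job is handed in: the panel hangs from the hook by its eye, straight below the pin (within 20 mm) and upright within 0.2 rad, with the latch shut, let go and still (slower than 0.06 m/s); the iron panel is where it was (within 20 mm) (x of panel_eye in the frame of gallows between -0.02 and 0.02 m and y of panel_eye in the frame of gallows between -0.02 and 0.02 m and z of panel_eye in the frame of gallows between 0.178 and 0.197 m and value of joint latch below 0.12 rad and contact force between panel and gallows above 1 N and angle between panel_eye's own z axis and vertical below 0.2 rad and linear speed of panel below 0.06 m/s and velocity of joint hanger between -0.35 and 0.35 rad/s and distance of iron_panel from where it was at the start of the episode below 0.02 m); the robot touches nothing.
It fails at once if the hook or gallows is knocked, pressed or pulled with more than 6.5 N (contact force between gallows and anything else above 6.5 N).
It fails at once if the iron panel is shifted more than 20 mm (distance of iron_panel from where it was at the start of the episode above 0.02 m).
It also fails if it takes over 72 s, if anything falls off the work surface, if the arm or the gripper's body presses on something with over 40 N, if the wrist force passes 120 N, or if a joint passes its speed limit or range.

## Working session

There is one attempt and no reset: what is moved stays moved. The work goes in short steps, Python scripts to look and compute and a shell command to move; the robot and the scene stay as the last step left them, time stands still between calls to the robot, and variables do not carry over. Pictures are saved under pics/ and viewed, at most 10 in all, crops included, and the job is handed in when it is done.

```bash
mkdir -p pics; cat > h.py <<'E'
from station import *
import numpy as np, cv2
from scipy.spatial.transform import Rotation as R
def campose(n):
    ci=camera_info(n)
    if n=="wrist":
        s=state(); q=s["eef_rot"]; T=np.eye(4); T[:3,:3]=R.from_quat([q[1],q[2],q[3],q[0]]).as_matrix(); T[:3,3]=s["position"]
        T=T@np.array(ci["hand_eye"]); return T[:3,:3],T[:3,3]
    q=ci["orientation"]; return R.from_quat([q[1],q[2],q[3],q[0]]).as_matrix(),np.array(ci["position"])
def ray(n,px):
    ci=camera_info(n);K=np.array(ci["camera_matrix"]);D=np.array(ci["distortion"])
    u=cv2.undistortPoints(np.array([[px]],float),K,D)[0,0]
    Rm,p=campose(n); return p,Rm@np.array([u[0],u[1],1.])
def onz(n,px,z):
    p,d=ray(n,px); return p+d*(z-p[2])/d[2]
def proj(n,P):
    ci=camera_info(n);Rm,p=campose(n)
    Pc=(np.array(P,float).reshape(-1,3)-p)@Rm
    return cv2.projectPoints(Pc,np.zeros(3),np.zeros(3),np.array(ci["camera_matrix"]),np.array(ci["distortion"]))[0].reshape(-1,2)
def tri(obs):
    A=np.zeros((3,3));b=np.zeros(3)
    for n,px in obs:
        p,d=ray(n,px); d=d/np.linalg.norm(d); M=np.eye(3)-np.outer(d,d); A+=M;b+=M@p
    return np.linalg.solve(A,b)
E
python3 - <<'E'
from h import *
s=state(); print(s["time_s"],s["position"],s["eef_rot"],s["force"])
for c in ("side","top"):
    im=read_camera(c); cv2.imwrite(f"pics/{c}0.png",im); ci=camera_info(c); print(c,ci["position"],campose(c)[0][:,2])
    for q in ("panel_center","panel_eye","hook","hanger","latch","gallows","iron_panel","rack"):
        print(c,q,[(np.round(d["at"]).tolist(),round(d["p"],2)) for d in look_for(q,c)][:5])
E
```

```text
0.0 [0.14695511 0.58120165 0.24923518] [-1.97043381e-04  1.23571661e-01  9.92335227e-01 -8.95670109e-04] [-0.2332458  -0.51368704 -0.32037296]
side [0.25301472 0.58229764 0.67964511] [ 0.22935942 -0.79905179 -0.55579717]
side panel_center [([289.0, 250.0], 0.92), ([413.0, 278.0], 0.86), ([254.0, 312.0], 0.59)]
side panel_eye [([248.0, 308.0], 0.95), ([414.0, 276.0], 0.63), ([291.0, 251.0], 0.59)]
side hook [([195.0, 310.0], 0.62)]
side hanger [([189.0, 276.0], 0.58)]
side latch [([197.0, 306.0], 0.45)]
side gallows [([172.0, 341.0], 0.67), ([195.0, 309.0], 0.22)]
side iron_panel [([188.0, 277.0], 0.4)]
side rack [([306.0, 280.0], 0.73)]
top [ 0.25384373 -0.06757214  1.12471749] [ 0.22206611  0.00178702 -0.97502997]
top panel_center [([334.0, 203.0], 0.9), ([427.0, 339.0], 0.88), ([418.0, 208.0], 0.78)]
top panel_eye [([415.0, 207.0], 0.88), ([432.0, 343.0], 0.81), ([335.0, 198.0], 0.68)]
top hook [([218.0, 185.0], 0.37)]
top hanger [([209.0, 166.0], 0.81)]
top latch []
top gallows [([129.0, 226.0], 0.61)]
top iron_panel [([413.0, 240.0], 0.98)]
top rack [([408.0, 227.0], 0.76)]
```

View pics/side0.png

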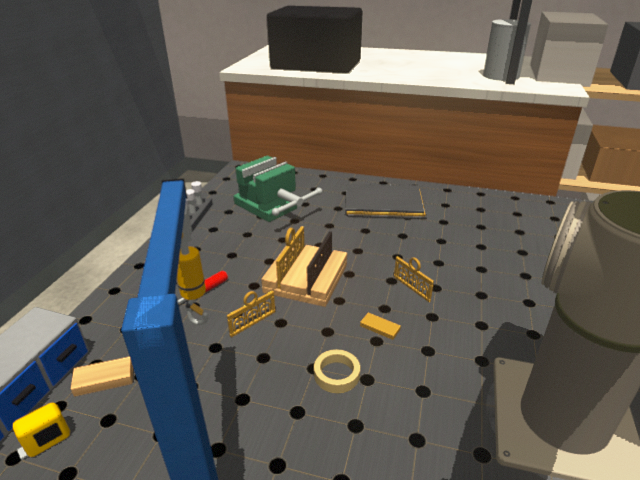

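View pics/top0.png

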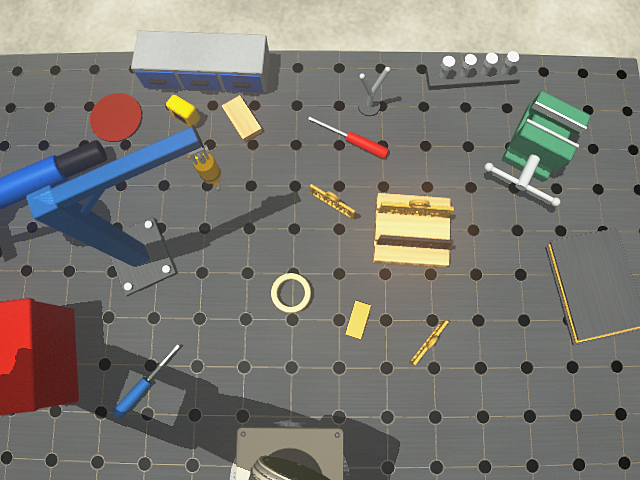

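Top view: brass panels are at (418,208) in the rack, and loose at (334,203) and (427,339). In the side view they are at (289,250), (254,312) and (413,278). The one standing in the rack slot looks largest. The iron panel is at top (413,240). The hook and barrel hang from the blue arm's end at top (205,165).

```bash
python3 - <<'E'
from h import *
print("eye",tri([("top",(418,204)),("side",(292,234))]), "loose1",onz("top",(334,203),0.03),"loose2",onz("top",(427,339),.03))
print("rack",onz("top",(376,195),.04),onz("top",(452,197),.04),onz("top",(375,263),.04),onz("top",(449,266),.04))
print("panel top rail ends",onz("top",(384,207),.094),onz("top",(454,209),.094))
print("hook",tri([("top",(218,185)),("side",(195,310))]),"barrel",tri([("top",(208,170)),("side",(190,273))]))
print("arm end corners z=.425",onz("top",(195,127),.425),onz("top",(202,146),.425),"upr",onz("top",(30,197),.425),onz("top",(40,218),.425))
im=cv2.imread("pics/side0.png"); a=im[160:340,140:340]; cv2.imwrite("pics/c1.png",cv2.resize(a,(800,720))[:600])
im=cv2.imread("pics/top0.png"); b=cv2.resize(im[110:280,110:470],None,fx=2.2,fy=2.2,interpolation=3)
a=cv2.resize(im[100:250,150:300],(0,0),fx=3,fy=3)
cv2.imwrite("pics/c1.png",cv2.resize(cv2.imread("pics/side0.png")[165:345,160:370],None,fx=3.3,fy=3.3,interpolation=3))
E
```

```text
eye [ 0.55203799 -0.25495445  0.11868154] loose1 [ 0.57925125 -0.08741096  0.03      ] loose2 [ 0.28761678 -0.28116519  0.03      ]
rack [ 0.5951331  -0.17856351  0.04      ] [ 0.59215995 -0.34479444  0.04      ] [ 0.44510967 -0.17417394  0.04      ] [ 0.43960221 -0.33107625  0.04      ]
panel top rail ends [ 0.55248195 -0.18910292  0.094     ] [ 0.54949614 -0.333866    0.094     ]
hook [0.56172318 0.12998683 0.2211226 ] barrel [0.5608994  0.13211568 0.29087904]
arm end corners z=.425 [0.57613346 0.12263956 0.425     ] [0.54639153 0.11036285 0.425     ] upr [0.46897752 0.35695616 0.425     ] [0.43778831 0.33751557 0.425     ]
```

View pics/c1.png

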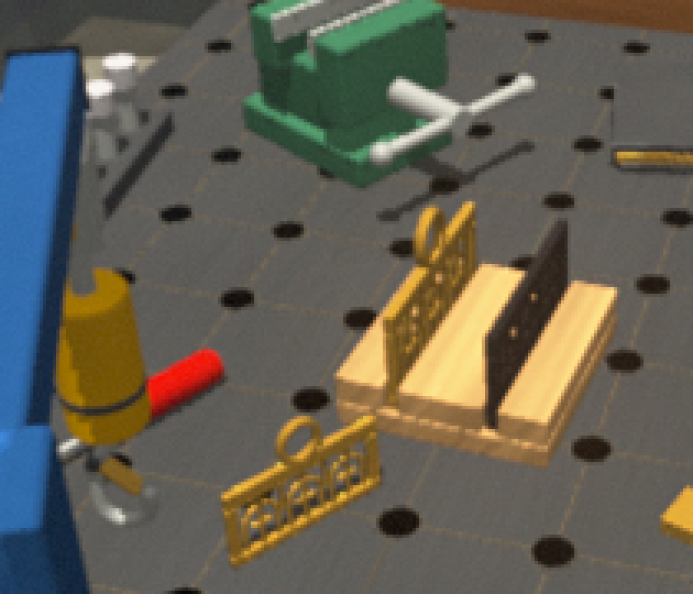

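```bash
python3 - <<'E'
from h import *
print("tcp px",proj("top",[.147,.582,.25]),proj("top",[.147,.582,.6]),proj("top",[0,0,.4]))
for z in (0,.2,.4): print(z,[onz("top",p,z).round(2) for p in ((75,300),(75,405),(100,340))])
print(np.array(camera_info("wrist")["hand_eye"]).round(3))
cv2.imwrite("pics/w0.png",read_camera("wrist"))
E
```

```text
tcp px [[-61.13381973 410.78710003]] [[-263.43374408  431.99070176]] [[269.92100372 553.69727644]]
0 [array([0.36, 0.48, 0.  ]), array([0.14, 0.46, 0.  ]), array([0.28, 0.41, 0.  ])]
0.2 [array([0.34, 0.38, 0.2 ]), array([0.16, 0.36, 0.2 ]), array([0.27, 0.33, 0.2 ])]
0.4 [array([0.32, 0.28, 0.4 ]), array([0.18, 0.27, 0.4 ]), array([0.27, 0.24, 0.4 ])]
[[ 0.    -0.963 -0.27   0.069]
 [ 1.     0.    -0.001  0.001]
 [ 0.001 -0.27   0.963 -0.124]
 [ 0.     0.     0.     1.   ]]
```

View pics/w0.png

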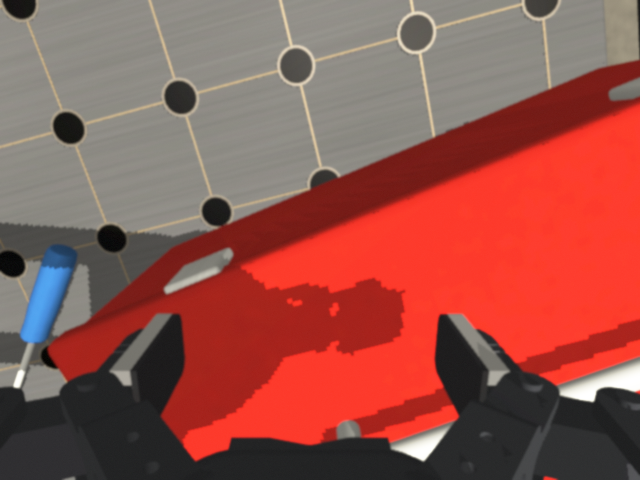

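The wrist picture shows a red toolbox right under the gripper, so I'll rise before swinging across on a small radius.

```bash
python3 -m inch '[{"dp":[0,0,50],"angular":[0,0,0]},{"dp":[0,-10,100],"angular":[0,0,0]},{"dp":[-10,-30,150],"angular":[0,0,0]},{"dp":[-20,-75,175],"angular":[0,0,-0.1]},{"dp":[-30,-125,180],"angular":[0,0,-0.2]},{"dp":[-35,-180,180],"angular":[0,0,-0.3]},{"dp":[-2,-220,180],"angular":[0,0,-0.4]},{"dp":[49,-250,180],"angular":[0,0,-0.55]},{"dp":[97,-285,180],"angular":[0,0,-0.7]},{"dp":[138,-325,180],"angular":[0,0,-0.85]},{"dp":[172,-374,180],"angular":[0,0,-1.0]},{"dp":[200,-426,180],"angular":[0,0,-1.15]}]' 60
```

```text
time_s: 2.45
position: [0.348, 0.154, 0.4303]
eef_rot: [0.0, 0.645, 0.764, 0.0]
force: [1.2, 0.7, 0.2]
gripper_width: 0.06
grip_force: 0.0
```

```bash
python3 -m inch '[{"dp":[0,-55,0],"angular":[0,0,-0.1]},{"dp":[0,-110,-20],"angular":[0,0,-0.187]},{"dp":[0,-165,-40],"angular":[0,0,-0.187]},{"dp":[5,-220,-60],"angular":[0,0,-0.187]},{"dp":[30,-270,-80],"angular":[0,0,-0.187]},{"dp":[65,-315,-100],"angular":[0,0,-0.187]},{"dp":[100,-360,-120],"angular":[0,0,-0.187]},{"dp":[135,-400,-140],"angular":[0,0,-0.187]},{"dp":[170,-435,-160],"angular":[0,0,-0.187]},{"dp":[202,-466,-180],"angular":[0,0,-0.187]},{"dp":[202,-466,-220],"angular":[0,0,-0.187]},{"dp":[202,-466,-220],"angular":[0,0,-0.187]}]'
python3 - <<'E'
from h import *
s=state();print(s["position"],s["eef_rot"])
cv2.imwrite("pics/w1.png",read_camera("wrist"))
print(look_for("panel_eye","wrist")[:3],look_for("panel_center","wrist")[:3])
print(proj("wrist",[[.55,-.257,.130],[.551,-.182,.094],[.549,-.332,.094]]))
E
```

```text
time_s: 3.95
position: [0.547, -0.3091, 0.2055]
eef_rot: [-0.004, 0.712, 0.702, -0.001]
force: [0.4, -0.2, 0.7]
gripper_width: 0.0599
grip_force: 0.0
[ 0.54704854 -0.30910828  0.20550967] [-0.00426468  0.71213129  0.70203286 -0.00084222]
[{'at': [9.1, 232.7], 'p': 0.88}, {'at': [328.9, 147.0], 'p': 0.67}] [{'at': [331.0, 150.3], 'p': 0.93}, {'at': [10.9, 228.8], 'p': 0.77}]
[[308.31488236 161.90884838]
 [308.20878141   7.99026204]
 [308.44759276 282.37330071]]
```

View pics/w1.png

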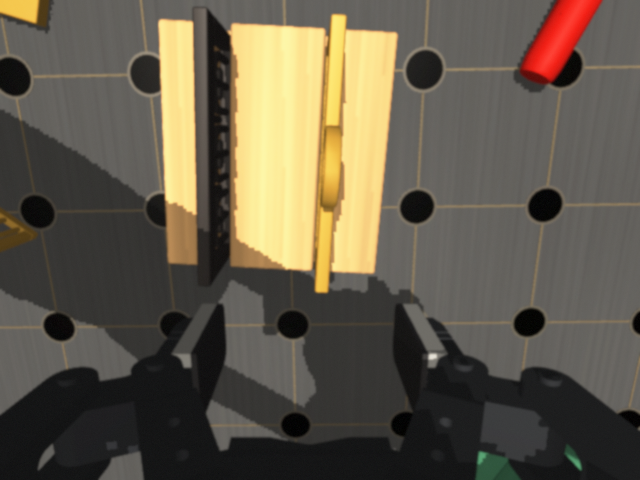

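The wrist view shows the brass panel running from (339,14) to (322,291) with its eye at (332,165). The iron panel is at the left, at x≈210.

```bash
python3 - <<'E'
from h import *
a=onz("wrist",(339,16),.094);b=onz("wrist",(321.5,291),.094);e=onz("wrist",(332,165),.13)
print(a,b,(a+b)/2,np.hypot(*(a-b)[:2]),"yaw",np.arctan2(-(a-b)[0],(a-b)[1]),e)
s=state();q=s["eef_rot"];M=R.from_quat([q[1],q[2],q[3],q[0]]).as_matrix();print("tool y,z",M[:,1],M[:,2])
y=(a-b)/np.linalg.norm(a-b); g=(a+b)/2-y*.057; g[2]=.086; print("grasp",g)
# desired: tool y = panel x axis, tool z = tilt .4 toward +panel y
x=np.array([y[1],-y[0],0]); t=.4; z=np.sin(t)*y-np.cos(t)*np.array([0,0,1]); Md=np.c_[np.cross(x,z),x,z]
print("rotvec",R.from_matrix(Md@M.T).as_rotvec(),"dp",(g-s["position"])*1000)
E
```

```text
[ 0.56683817 -0.18591982  0.094     ] [ 0.55692642 -0.33774655  0.094     ] [ 0.56188229 -0.26183319  0.094     ] 0.1521499224192152 yaw -0.06519082159183921 [ 0.56136174 -0.25861802  0.13      ]
tool y,z [ 0.99990332 -0.01376256  0.00198554] [ 0.00196795 -0.00129164 -0.99999723]
grasp [ 0.55816905 -0.31871211  0.086     ]
rotvec [ 0.40107201 -0.01388076 -0.05033746] dp [   8.54978987   -8.28192432 -126.50694532]
```

```bash
python3 -m inch '[{"dp":[5,-5,-10],"angular":[0.15,-0.005,-0.02]},{"dp":[9,-9,-25],"angular":[0.3,-0.01,-0.04]},{"dp":[9,-9,-50],"angular":[0.401,-0.014,-0.05]},{"dp":[9,-9,-80],"angular":[0.401,-0.014,-0.05]},{"dp":[9,-9,-105],"angular":[0.401,-0.014,-0.05]},{"dp":[9,-9,-124],"angular":[0.401,-0.014,-0.05]},{"dp":[9,-9,-124],"angular":[0.401,-0.014,-0.05]},{"dp":[9,-9,-124],"angular":[0.401,-0.014,-0.05]}]' 50
```

```text
time_s: 5.1
position: [0.5589, -0.3195, 0.0877]
eef_rot: [-0.136, 0.715, 0.671, 0.145]
force: [0.7, -0.5, 0.4]
gripper_width: 0.0498
grip_force: 0.0
```

```bash
python3 -m inch '[{"dp":[0,0,0],"angular":[0,0,0]},{"dp":[0,0,0],"angular":[0,0,0]},{"dp":[0,0,0],"angular":[0,0,0]},{"dp":[0,0,0],"angular":[0,0,0]},{"dp":[0,0,0],"angular":[0,0,0]},{"dp":[0,0,0],"angular":[0,0,0]}]' 0 90; python3 - <<'E'
from h import *
cv2.imwrite("pics/w2.png",read_camera("wrist"))
E
```

```text
time_s: 5.85
position: [0.5574, -0.3196, 0.0872]
eef_rot: [-0.137, 0.715, 0.67, 0.144]
force: [-5.6, 0.6, 6.2]
gripper_width: 0.0062
grip_force: 87.9
```

View pics/w2.png

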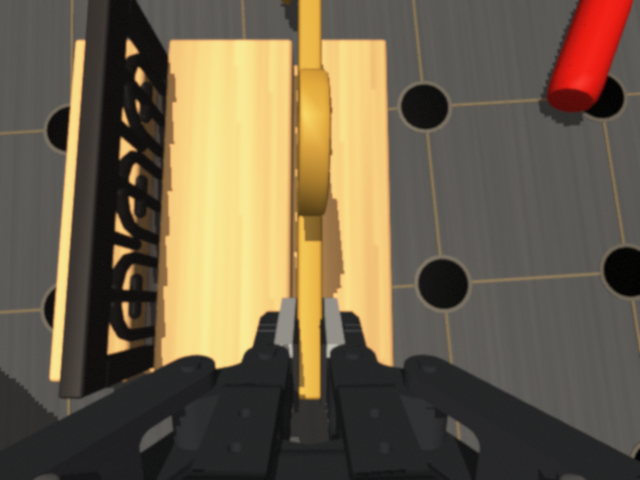

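```bash
python3 - <<'E'
from h import *
s=state();q=s["eef_rot"];M=R.from_quat([q[1],q[2],q[3],q[0]]).as_matrix()
n=onz("wrist",(310,398),.094);print("near end",n, "tool y",M[:,1])
e=onz("wrist",(315,140),.130);print("ring top guess",e); print(proj("wrist",[[.5615,-.262,.130],[.5615,-.241,.109],[.5615,-.283,.109]]))
E
python3 -m inch '[{"dp":[0,0,15],"angular":[0,0,0]},{"dp":[0,0,35],"angular":[0,0,0]},{"dp":[0,0,65],"angular":[0,0,0]},{"dp":[0,0,97],"angular":[0,0,0]},{"dp":[-10,30,110],"angular":[0,0,0.02]},{"dp":[-30,70,110],"angular":[0,0,0.08]},{"dp":[-50,120,110],"angular":[0,0,0.16]},{"dp":[-65,170,110],"angular":[0,0,0.25]},{"dp":[-78,220,110],"angular":[0,0,0.35]},{"dp":[-88,270,105],"angular":[0,0,0.45]},{"dp":[-95,315,97],"angular":[0,0,0.505]},{"dp":[-95,340,97],"angular":[0,0,0.505]}]'
python3 -m inch '[{"dp":[0,0,0],"angular":[0,0,0]},{"dp":[0,0,0],"angular":[0,0,0]}]'
python3 - <<'E'
from h import *
s=state();print(s["position"],s["eef_rot"],s["force"])
for c in ("wrist","side","top"):
    im=read_camera(c); cv2.imwrite(f"pics/{c}3.png",im)
    for q in ("hook","hanger","panel_eye","latch"): print(c,q,look_for(q,c)[:2])
P=np.array([[.556,.127,z] for z in (.2,.36,.399)]);print(proj("wrist",P),proj("side",P),proj("top",P))
a=cv2.imread("pics/wrist3.png")
b=cv2.resize(cv2.imread("pics/side3.png")[220:360,130:290],None,fx=3,fy=3,interpolation=3) 
a2=cv2.resize(a,(400,300)); t=cv2.resize(cv2.imread("pics/top3.png")[90:270,20:300],(400,257))
out=np.zeros((600,800,3),np.uint8); out[:300,:400]=a2; out[300:557,:400]=t; out[:350,400:]=cv2.resize(b,(400,350)); cv2.imwrite("pics/m3.png",out)
E
```

```text
near end [ 0.55666663 -0.33351965  0.094     ] tool y [ 0.99794571 -0.0639935  -0.00303166]
ring top guess [ 0.56228227 -0.26582459  0.13      ]
[[310.7428114  125.09470981]
 [306.18401699  87.01983949]
 [315.46312283 225.61125824]]
time_s: 7.4
position: [0.4628, 0.0229, 0.1843]
eef_rot: [-0.168, 0.524, 0.828, 0.106]
force: [0.2, 0.3, -3.4]
gripper_width: 0.0061
grip_force: 87.7
time_s: 7.65
position: [0.4637, 0.0201, 0.1843]
eef_rot: [-0.168, 0.525, 0.828, 0.106]
force: [-0.1, 0.1, -3.2]
gripper_width: 0.0067
grip_force: 87.7
[0.46372057 0.02013279 0.18433148] [-0.16767178  0.52476943  0.82779952  0.10607155] [-0.09055286  0.09367628 -3.21156781]
wrist hook []
wrist hanger []
wrist panel_eye [{'at': [308.7, 178.5], 'p': 0.96}]
wrist latch []
side hook [{'at': [192.9, 313.5], 'p': 0.69}]
side hanger [{'at': [191.9, 281.4], 'p': 0.85}]
side panel_eye [{'at': [295.8, 339.1], 'p': 0.96}, {'at': [252.9, 306.4], 'p': 0.92}]
side latch [{'at': [191.3, 310.7], 'p': 0.3}]
top hook [{'at': [217.5, 186.8], 'p': 0.61}]
top hanger [{'at': [210.8, 168.8], 'p': 0.69}]
top panel_eye [{'at': [426.5, 341.4], 'p': 0.72}, {'at': [234.9, 262.6], 'p': 0.68}]
top latch [{'at': [209.8, 168.1], 'p': 0.7}]
[[  734.8246579    164.17497049]
 [-1375.54455815   841.43131944]
 [ -465.79245334   550.4389576 ]] [[205.90385242 321.32545852]
 [188.43207997 228.66233082]
 [183.41598044 201.84640664]] [[220.69089829 188.27053493]
 [201.20708962 156.43965332]
 [195.30973016 146.78511458]]
```

View pics/m3.png

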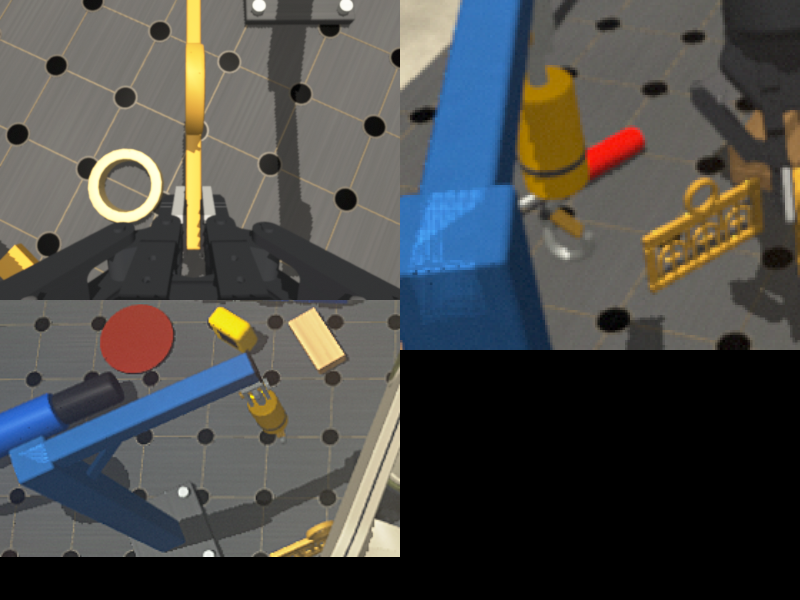

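```bash
cat >> h.py <<'E'
YG=.437
def eye():
    s=state();q=s["eef_rot"];M=R.from_quat([q[1],q[2],q[3],q[0]]).as_matrix()
    x=M[:,1]; y=np.cross([0,0,1],x); y/=np.linalg.norm(y)
    return np.array(s["position"])+y*.061+np.array([0,0,.0218]),np.arctan2(x[1],x[0])
def gal(P,pin=(.559,.130)):
    d=np.array(P)[:2]-pin; c,s=np.cos(YG),np.sin(YG); return np.array([c*d[0]+s*d[1],-s*d[0]+c*d[1],P[2]])
E
python3 - <<'E'
from h import *
e,yaw=eye(); print("eye model",e,yaw,"tri",tri([("side",(295.8,339.1)),("top",(234.9,262.6))]),"gal",gal(e))
print(proj("side",e),proj("top",e))
im=cv2.imread("pics/top3.png");hsv=cv2.cvtColor(im,cv2.COLOR_BGR2HSV)
m=cv2.inRange(hsv,(100,120,40),(118,255,255)); 
# far edge: topmost blue per column 120..190
pts=[];low=[]
for c in range(110,190):
    r=np.where(m[100:260,c])[0]+100
    g=np.split(r,np.where(np.diff(r)>2)[0]+1)[0] if len(r) else []
    if len(g)>5: pts.append((c,g[0]));low.append((c,g[-1]))
for P in (pts,low):
    P=np.array(P,float);k=np.polyfit(P[:,0],P[:,1],1);a,b=[onz("top",(c,np.polyval(k,c)),.425) for c in (115,185)]
    d=a-b;print(len(P),"yaw",np.arctan2(-d[0],d[1]),a,b)
E
```

```text
eye model [0.43711719 0.07587494 0.20508669] 0.44074093528437097 tri [0.42392467 0.09956043 0.17092475] gal [-0.13333591  0.00254496  0.20508669]
[[293.46290398 310.36683777]] [[244.93202192 250.47911437]]
80 yaw 0.44574425507249604 [0.52459182 0.2362783  0.425     ] [0.57199136 0.13707811 0.425     ]
80 yaw 0.5081156822254455 [0.49404794 0.23305077 0.425     ] [0.54847153 0.1353226  0.425     ]
```

```bash
python3 -m inch '[{"dp":[20,8,1],"angular":[0,0,0]},{"dp":[40,16,2],"angular":[0,0,0]},{"dp":[58,23,3],"angular":[0,0,0]},{"dp":[68,27,3],"angular":[0,0,0]},{"dp":[68,27,3],"angular":[0,0,0]},{"dp":[68,27,3],"angular":[0,0,0]}]'
python3 - <<'E'
from h import *
e,yaw=eye(); print(e,yaw,gal(e),state()["force"])
for c in ("wrist","side"):
    cv2.imwrite(f"pics/{c}4.png",read_camera(c)); print(look_for("hook",c)[:1],look_for("latch",c)[:1])
y=np.array([-np.sin(yaw),np.cos(yaw),0]);B=np.array([.56,.131,.2])
P=[e,e+[0,0,.021],B,B+[0,0,.09]]
w,s=proj("wrist",P),proj("side",P); print(w,s)
a=cv2.imread("pics/wrist4.png"); b=cv2.imread("pics/side4.png")[225:375,150:310]
for p in w: cv2.circle(a,tuple(int(v) for v in p),2,(255,0,255),-1)
b=cv2.resize(b,(400,375),interpolation=3)
for p in s: cv2.circle(b,(int((p[0]-150)*2.5),int((p[1]-225)*2.5)),2,(255,0,255),-1)
out=np.zeros((600,800,3),np.uint8); out[:375,:400]=b; out[:450,400:]=a[:450,240:640]; cv2.imwrite("pics/m4.png",out)
E
```

```text
time_s: 9.15
position: [0.5306, 0.0475, 0.1861]
eef_rot: [-0.169, 0.525, 0.827, 0.106]
force: [-0.4, -0.5, -3.6]
gripper_width: 0.0061
grip_force: 87.8
[0.50453601 0.10268713 0.20785613] 0.44076659743859037 [-0.0609052  -0.00169573  0.20785613] [-0.36957866 -0.45363117 -3.60465484]
[{'at': [565.6, 120.1], 'p': 0.61}] []
[{'at': [196.2, 313.6], 'p': 0.87}] [{'at': [195.2, 307.2], 'p': 0.62}]
[[ 306.948816    143.79157625]
 [ 306.30506856  112.06558212]
 [ 506.44921886  146.91443818]
 [ 913.39837282 -172.86843716]] [[244.3066472  312.72229087]
 [242.92219915 301.8278296 ]
 [202.18522117 322.64250151]
 [192.59993683 273.58336766]]
```

View pics/m4.png

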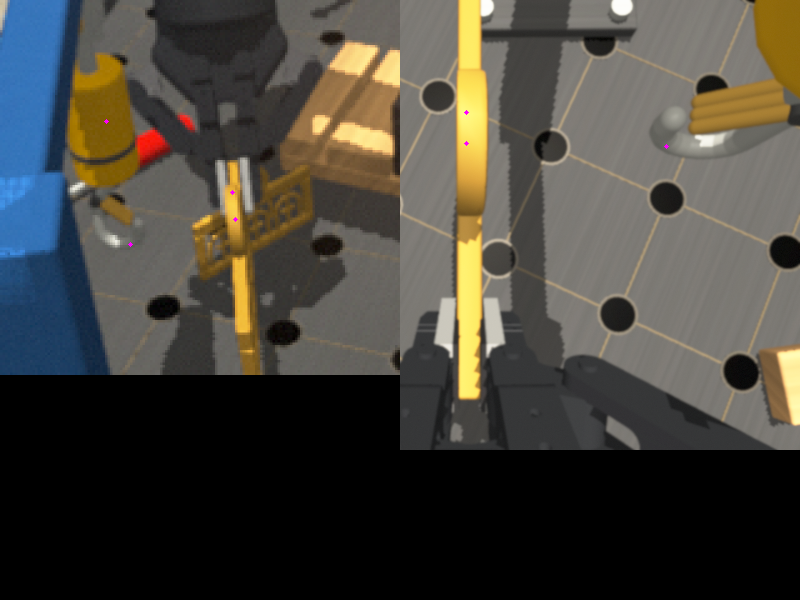

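The side view shows the eye and panel level near the hook. In the wrist view the hook tip is at full-frame (513,120), with the latch running to its hinge near (632,112).

```bash
python3 - <<'E'
from h import *
for n,p,z in (("tip",(513,121),.217),("latch in tip end",(532,117),.2165),("latch hinge",(628,106),.236),("latch hinge2",(628,115),.236),("bowl low edge",(545,160),.1965)):
    P=onz("wrist",p,z); print(n,P,gal(P))
e,_=eye(); w=onz("wrist",(312,68),.208),onz("wrist",(312,214),.208); print(gal(w[0]),gal(w[1]),"ring top",gal(onz("wrist",(312,112),.229)))
E
```

```text
tip [0.55418083 0.1293201  0.217     ] [-0.00465404  0.00142358  0.217     ]
latch in tip end [0.55860301 0.13291931 0.2165    ] [0.00087583 0.00281298 0.2165    ]
latch hinge [0.57139533 0.1320773  0.236     ] [ 0.01210964 -0.00336391  0.236     ]
latch hinge2 [0.57212139 0.1300493  0.236     ] [ 0.01190918 -0.00550861  0.236     ]
bowl low edge [0.57373224 0.13411497 0.1965    ] [ 0.01508933 -0.00250675  0.1965    ]
[-0.05948489  0.02194773  0.208     ] [-0.05936906 -0.02270213  0.208     ] ring top [-0.05951512 -0.00174268  0.229     ]
```

```bash
python3 -m inch '[{"dp":[9,4.2,0],"angular":[0,0,0]},{"dp":[18,8.4,0],"angular":[0,0,0]},{"dp":[25,11.7,0],"angular":[0,0,0]},{"dp":[31,14.5,0],"angular":[0,0,0]},{"dp":[35,16.3,0],"angular":[0,0,0]},{"dp":[37,17.3,0],"angular":[0,0,0]},{"dp":[38.5,18,0],"angular":[0,0,0]},{"dp":[40,18.7,0],"angular":[0,0,0]},{"dp":[41,19.1,0],"angular":[0,0,0]},{"dp":[42,19.6,0],"angular":[0,0,0]},{"dp":[43,20.1,0],"angular":[0,0,0]},{"dp":[43,20.1,0],"angular":[0,0,0]}]'
python3 - <<'E'
from h import *
e,yaw=eye(); print(yaw,gal(e),state()["force"])
cv2.imwrite("pics/w5.png",read_camera("wrist")); cv2.imwrite("pics/s5.png",read_camera("side"))
print(look_for("hanger","wrist")[:1],look_for("latch","wrist")[:1],look_for("hook","wrist")[:1],)
print(look_for("hanger","side")[:1])
E
```

```text
time_s: 10.95
position: [0.5742, 0.0678, 0.1863]
eef_rot: [-0.169, 0.525, 0.828, 0.106]
force: [-0.5, -0.6, -3.5]
gripper_width: 0.0069
grip_force: 87.8
0.440724559594212 [-0.01276517 -0.00179157  0.20813234] [-0.5104472  -0.57526195 -3.4935216 ]
[{'at': [411.8, 56.6], 'p': 0.67}] [{'at': [368.4, 120.5], 'p': 0.61}] [{'at': [368.3, 129.2], 'p': 0.65}]
[{'at': [189.9, 276.8], 'p': 0.6}]
```

```bash
python3 -m inch '[{"dp":[1,0.45,0],"angular":[0,0,0]},{"dp":[2,0.9,0],"angular":[0,0,0]},{"dp":[3,1.4,0],"angular":[0,0,0]},{"dp":[4,1.9,0],"angular":[0,0,0]},{"dp":[5,2.3,0],"angular":[0,0,0]},{"dp":[6,2.8,0],"angular":[0,0,0]},{"dp":[7,3.3,0],"angular":[0,0,0]},{"dp":[8,3.7,0],"angular":[0,0,0]},{"dp":[9,4.2,0],"angular":[0,0,0]},{"dp":[10,4.7,0],"angular":[0,0,0]},{"dp":[11,5.1,0],"angular":[0,0,0]},{"dp":[12,5.6,0],"angular":[0,0,0]}]'
python3 -m inch '[{"dp":[1,0.45,0],"angular":[0,0,0]},{"dp":[2,0.9,0],"angular":[0,0,0]},{"dp":[3,1.4,0],"angular":[0,0,0]},{"dp":[4,1.9,0],"angular":[0,0,0]},{"dp":[5,2.3,0],"angular":[0,0,0]},{"dp":[6,2.8,0],"angular":[0,0,0]},{"dp":[7,3.3,0],"angular":[0,0,0]},{"dp":[8,3.7,0],"angular":[0,0,0]},{"dp":[9,4.2,0],"angular":[0,0,0]},{"dp":[10,4.7,0],"angular":[0,0,0]},{"dp":[11,5.1,0],"angular":[0,0,0]},{"dp":[12,5.6,0],"angular":[0,0,0]}]'
python3 - <<'E'
from h import *
e,yaw=eye(); print(yaw,gal(e),state()["force"])
a=read_camera("wrist");b=read_camera("side");b0=cv2.imread("pics/s5.png")
out=np.zeros((600,800,3),np.uint8); out[:300,:400]=cv2.resize(b0[235:355,150:310],(400,300),interpolation=3);out[300:,:400]=cv2.resize(b[235:355,150:310],(400,300),interpolation=3)
out[:300,400:]=cv2.imread("pics/w5.png")[:300,240:640];out[300:,400:]=a[:300,240:640]; cv2.imwrite("pics/m6.png",out)
E
```

```text
time_s: 12.75
position: [0.5862, 0.0734, 0.1863]
eef_rot: [-0.169, 0.525, 0.828, 0.106]
force: [-0.2, -0.0, -2.3]
gripper_width: 0.0065
grip_force: 87.8
time_s: 14.25
position: [0.5982, 0.079, 0.1863]
eef_rot: [-0.169, 0.525, 0.828, 0.106]
force: [-0.4, -0.5, -2.5]
gripper_width: 0.0065
grip_force: 87.8
0.4406747031984417 [ 0.01370788 -0.00178776  0.20808063] [-0.40125678 -0.47605986 -2.53743493]
```

View pics/m6.png

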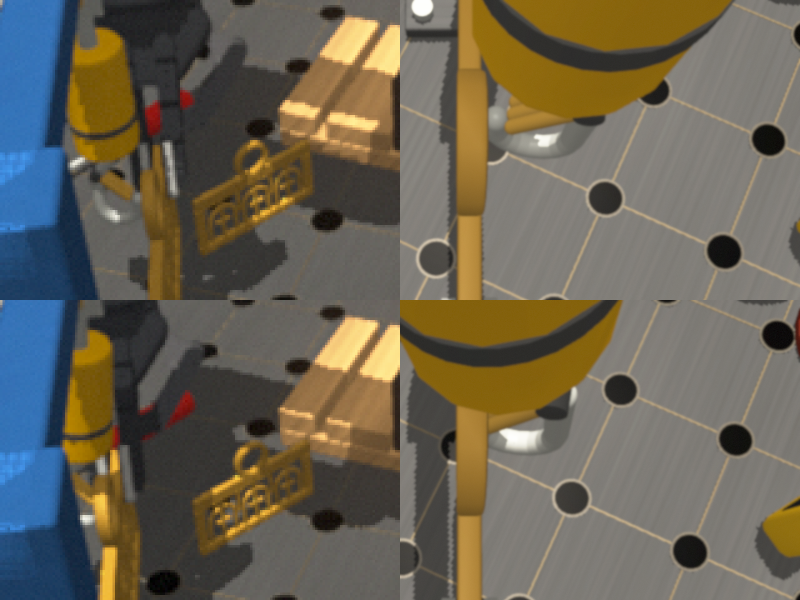

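The upper wrist view shows the hook tip at crop (497,115) before contact. In the lower view the hook leans on the ring, displaced about 20 mm, with the tip behind the ring at (470,420). I'll dwell and recheck the force.

```bash
python3 -m inch '[{"dp":[0,0,0],"angular":[0,0,0]},{"dp":[0,0,0],"angular":[0,0,0]},{"dp":[0,0,0],"angular":[0,0,0]},{"dp":[0,0,0],"angular":[0,0,0]},{"dp":[0,0,0],"angular":[0,0,0]},{"dp":[0,0,0],"angular":[0,0,0]},{"dp":[0,0,0],"angular":[0,0,0]},{"dp":[0,0,0],"angular":[0,0,0]}]'
python3 -m inch '[{"dp":[0,0,0.5],"angular":[0,0,0]},{"dp":[0,0,1],"angular":[0,0,0]},{"dp":[0,0,1],"angular":[0,0,0]},{"dp":[0,0,1],"angular":[0,0,0]}]'
```

```text
time_s: 15.35
position: [0.5981, 0.079, 0.1863]
eef_rot: [-0.169, 0.525, 0.828, 0.106]
force: [-0.4, -0.2, -2.8]
gripper_width: 0.0063
grip_force: 87.8
time_s: 15.85
position: [0.5981, 0.079, 0.1873]
eef_rot: [-0.169, 0.525, 0.828, 0.106]
force: [-0.5, 0.0, -2.5]
gripper_width: 0.0067
grip_force: 87.8
```

```bash
python3 -m inch '[{"dp":[1,0.45,0],"angular":[0,0,0]},{"dp":[2.5,1.2,0],"angular":[0,0,0]},{"dp":[4,1.9,0],"angular":[0,0,0]},{"dp":[5.5,2.6,0.5],"angular":[0,0,0]},{"dp":[7,3.3,0.5],"angular":[0,0,0]},{"dp":[8.5,4,0.5],"angular":[0,0,0]},{"dp":[10,4.7,0.5],"angular":[0,0,0]},{"dp":[11.5,5.4,0.5],"angular":[0,0,0]},{"dp":[13,6.1,0.5],"angular":[0,0,0]},{"dp":[14,6.5,0.5],"angular":[0,0,0]},{"dp":[14,6.5,0.5],"angular":[0,0,0]},{"dp":[14,6.5,0.5],"angular":[0,0,0]}]'
cat > t.py <<'E'
from h import *
import sys
e,yaw=eye(); f=[]
tag=sys.argv[1]
for i in range(3):
    a=read_camera("wrist"); f.append(state()["force"])
cv2.imwrite(f"pics/w_{tag}.png",a)
print("gal eye",gal(e).round(4),"F",np.mean(f,0).round(2))
h=cv2.cvtColor(a,cv2.COLOR_BGR2HSV)
m=cv2.inRange(h,(15,120,60),(35,255,255))
# steel hook bowl: bright grey pixels near ring to the right
for q in ("hook","hanger","latch"): print(q,[(np.round(d["at"]).tolist(),round(d["p"],2)) for d in look_for(q,"wrist")[:1]])
print("barrel right edge rows", {r:(int(np.where(m[r,300:])[0].max())+300 if m[r,300:].any() else None) for r in (5,20,40,60)})
E
python3 t.py a
```

```text
time_s: 17.35
position: [0.6121, 0.0855, 0.1878]
eef_rot: [-0.169, 0.525, 0.828, 0.106]
force: [-0.8, -0.3, -3.0]
gripper_width: 0.0063
grip_force: 87.8
gal eye [ 0.029  -0.0018  0.2096] F [-0.31 -0.35 -3.28]
hook []
hanger [([320.0, 54.0], 0.67)]
latch [([343.0, 116.0], 0.79)]
barrel right edge rows {5: 418, 20: 415, 40: 408, 60: 395}
```

```bash
cat > fit.py <<'E'
from h import *
import h
from scipy.optimize import least_squares
def edges(im):
    m=cv2.inRange(cv2.cvtColor(im,cv2.COLOR_BGR2HSV),(15,120,40),(35,255,255)); o=[]
    for r in range(3,80,4):
        w=np.where(m[r,320:])[0]; o.append(w.max()+320 if len(w) else np.nan)
    return np.array(o)
def model(th,pin,pos,rot):
    c,s=np.cos(YG),np.sin(YG); gx=np.array([c,s,0]);gy=np.array([-s,c,0]);gz=np.array([0,0,1.])
    d=np.sin(th)*gx-np.cos(th)*gz; n=np.cos(th)*gx+np.sin(th)*gz; P0=np.array([pin[0],pin[1],.36]); a=np.linspace(0,2*np.pi,40)
    pts=np.array([P0+d*L+.018*(np.cos(t)*n+np.sin(t)*gy) for L in (.036,.06,.08,.09,.104) for t in a])
    ci=camera_info("wrist");T=np.eye(4);T[:3,:3]=R.from_quat([rot[1],rot[2],rot[3],rot[0]]).as_matrix();T[:3,3]=pos;T=T@np.array(ci["hand_eye"])
    pc=(pts-T[:3,3])@T[:3,:3]; pc=pc[pc[:,2]>.005]
    px=cv2.projectPoints(pc,np.zeros(3),np.zeros(3),np.array(ci["camera_matrix"]),None)[0].reshape(-1,2)
    h_=cv2.convexHull(px.astype(np.float32))[:,0]; o=[]
    h2=np.roll(h_,-1,0)
    for r in range(3,80,4):
        k=(h_[:,1]-r)*(h2[:,1]-r)<0; x=[p[0]+(r-p[1])*(q[0]-p[0])/(q[1]-p[1]) for p,q in zip(h_[k],h2[k])]
        o.append(max(x) if x else np.nan)
    return np.array(o)
def angle(im,pos,rot,pin):
    e=edges(im);best=min(((np.nanmedian(abs(model(t,pin,pos,rot)-e)),t) for t in np.arange(-.1,.6,.01)));return best
rot=[-.169,.525,.828,.106]
if __name__=="__main__":
    import sys
    im=cv2.imread("pics/w5.png");e=edges(im);pos=[.5742,.0678,.1863]
    c,s=np.cos(YG),np.sin(YG)
    b=min((np.nanmedian(abs(model(0,(.559+c*dx-s*dy,.130+s*dx+c*dy),pos,rot)-e)),dx,dy) for dx in np.arange(-.004,.014,.001) for dy in (-.004,-.002,0,.002,.004)); print("calib",b)
    pin=(.559+c*b[1]-s*b[2],.130+s*b[1]+c*b[2]); st=state()
    for f,p in [(x.split("@")[0],st["position"]) for x in sys.argv[1:]]: 
        r=angle(cv2.imread(f),p,st["eef_rot"],pin); print(f,r,"D mm",160*np.sin(r[1]),"rise",160*(1-np.cos(r[1])),"eye rel true",gal(eye()[0],pin))
E
python3 fit.py pics/w_a.png
```

```text
calib (np.float64(0.9124298095703125), np.float64(0.006999999999999999), 0.002)
pics/w_a.png (np.float64(3.517730712890625), np.float64(0.21999999999999983)) D mm 34.91673969293907 rise 3.8564081071031175 eye rel true [ 0.02205909 -0.00384707  0.20960828]
```

```bash
python3 -m inch '[{"dp":[1,0.45,0],"angular":[0,0,0]},{"dp":[2,0.9,0],"angular":[0,0,0]},{"dp":[3,1.4,0.5],"angular":[0,0,0]},{"dp":[4,1.9,0.5],"angular":[0,0,0]},{"dp":[5,2.3,1],"angular":[0,0,0]},{"dp":[6,2.8,1],"angular":[0,0,0]},{"dp":[7,3.3,1],"angular":[0,0,0]},{"dp":[8,3.7,1.5],"angular":[0,0,0]},{"dp":[9,4.2,1.5],"angular":[0,0,0]},{"dp":[10,4.7,1.5],"angular":[0,0,0]},{"dp":[10,4.7,1.5],"angular":[0,0,0]},{"dp":[10,4.7,1.5],"angular":[0,0,0]}]'
python3 t.py b; python3 fit.py pics/w_b.png
```

```text
time_s: 19.15
position: [0.6221, 0.0901, 0.1893]
eef_rot: [-0.169, 0.525, 0.828, 0.106]
force: [-0.8, -1.1, -2.9]
gripper_width: 0.0065
grip_force: 87.8
gal eye [ 0.0401 -0.0018  0.2111] F [-0.73 -0.5  -3.67]
hook [([361.0, 109.0], 0.92)]
hanger [([285.0, 54.0], 0.76)]
latch [([338.0, 114.0], 0.82)]
barrel right edge rows {5: 383, 20: 380, 40: 374, 60: 361}
calib (np.float64(0.9124298095703125), np.float64(0.006999999999999999), 0.002)
pics/w_b.png (np.float64(2.4465789794921875), np.float64(0.2699999999999998)) D mm 42.67702987021295 rise 5.7966565814575155 eye rel true [ 0.03312862 -0.00378349  0.2111076 ]
```

```bash
python3 -m inch '[{"dp":[1,0.45,0],"angular":[0,0,0]},{"dp":[2,0.9,0],"angular":[0,0,0]},{"dp":[3,1.4,0.5],"angular":[0,0,0]},{"dp":[4,1.9,0.5],"angular":[0,0,0]},{"dp":[5,2.3,1],"angular":[0,0,0]},{"dp":[6,2.8,1],"angular":[0,0,0]},{"dp":[7,3.3,1],"angular":[0,0,0]},{"dp":[8,3.7,1],"angular":[0,0,0]},{"dp":[9,4.2,1.5],"angular":[0,0,0]},{"dp":[10,4.7,1.5],"angular":[0,0,0]},{"dp":[10,4.7,1.5],"angular":[0,0,0]},{"dp":[10,4.7,1.5],"angular":[0,0,0]}]'
python3 t.py c; python3 fit.py pics/w_c.png
```

```text
time_s: 20.95
position: [0.6321, 0.0949, 0.1907]
eef_rot: [-0.169, 0.525, 0.828, 0.106]
force: [0.1, -1.3, -3.0]
gripper_width: 0.0064
grip_force: 87.8
gal eye [ 0.0511 -0.0018  0.2125] F [-0.78 -1.05 -3.07]
hook [([344.0, 103.0], 0.59)]
hanger [([244.0, 53.0], 0.62)]
latch [([334.0, 123.0], 0.84)]
barrel right edge rows {5: 342, 20: 339, 40: 332, 60: 320}
calib (np.float64(0.9124755859375), np.float64(0.006999999999999999), 0.002)
pics/w_c.png (np.float64(0.926055908203125), np.float64(0.31999999999999984)) D mm 50.33064969857882 rise 8.12233310680945 eye rel true [ 0.0441659  -0.00380297  0.2126057 ]
```

```bash
python3 -m inch '[{"dp":[1,0.45,0],"angular":[0,0,0]},{"dp":[2,0.9,0],"angular":[0,0,0]},{"dp":[3,1.4,0.5],"angular":[0,0,0]},{"dp":[4,1.9,0.5],"angular":[0,0,0]},{"dp":[5,2.3,1],"angular":[0,0,0]},{"dp":[5.5,2.6,1],"angular":[0,0,0]},{"dp":[5.5,2.6,1],"angular":[0,0,0]},{"dp":[5.5,2.6,1],"angular":[0,0,0]}]'
python3 t.py d; python3 fit.py pics/w_d.png
python3 - <<'E'
import cv2
a=cv2.imread("pics/w_d.png");c=cv2.imread("pics/w_a.png")
import numpy as np
f=lambda i:cv2.resize(i[40:240,270:470],(400,400),interpolation=3)
cv2.imwrite("pics/m7.png",np.hstack([f(c),f(a)]))
E
```

```text
time_s: 22.25
position: [0.6376, 0.0975, 0.1917]
eef_rot: [-0.169, 0.525, 0.828, 0.106]
force: [-0.8, -0.7, -2.0]
gripper_width: 0.0063
grip_force: 87.8
gal eye [ 0.0572 -0.0017  0.2135] F [-0.68 -0.5  -3.3 ]
hook [([328.0, 100.0], 0.57)]
hanger [([219.0, 52.0], 0.81)]
latch [([333.0, 124.0], 0.64)]
barrel right edge rows {5: 318, 20: 320, 40: 316, 60: None}
calib (np.float64(0.9124755859375), np.float64(0.006999999999999999), 0.002)
pics/w_d.png (np.float64(1.5260009765625), np.float64(0.35999999999999976)) D mm 56.36387732401437 rise 10.256508211530413 eye rel true [ 0.05026655 -0.00373202  0.21360082]
```

View pics/m7.png

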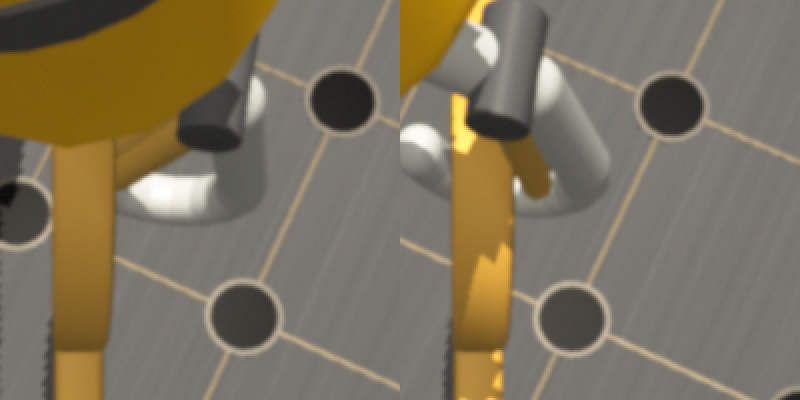

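The right crop shows the tip at (415,160), now on the near side of the ring, and the latch bent open at (530,170). The ring is in, so I'll lower it.

```bash
python3 -m inch '[{"dp":[0,0,-1],"angular":[0,0,0]},{"dp":[0,0,-2],"angular":[0,0,0]},{"dp":[0,0,-3],"angular":[0,0,0]},{"dp":[0,0,-4],"angular":[0,0,0]},{"dp":[0,0,-5],"angular":[0,0,0]},{"dp":[0,0,-6],"angular":[0,0,0]},{"dp":[0,0,-7],"angular":[0,0,0]},{"dp":[0,0,-8],"angular":[0,0,0]},{"dp":[0,0,-8],"angular":[0,0,0]},{"dp":[0,0,-8],"angular":[0,0,0]}]'
python3 t.py e; python3 fit.py pics/w_e.png
```

```text
time_s: 23.8
position: [0.6376, 0.0975, 0.1836]
eef_rot: [-0.169, 0.525, 0.828, 0.106]
force: [-0.5, 0.6, -4.1]
gripper_width: 0.0062
grip_force: 87.7
gal eye [ 0.0572 -0.0017  0.2054] F [-0.66 -0.18 -4.04]
hook [([322.0, 80.0], 0.66)]
hanger [([223.0, 45.0], 0.67)]
latch [([328.0, 108.0], 0.56)]
barrel right edge rows {5: 318, 20: 305, 40: None, 60: None}
calib (np.float64(0.912261962890625), np.float64(0.006999999999999999), 0.002)
pics/w_e.png (np.float64(1.94598388671875), np.float64(0.3699999999999998)) D mm 57.858469114393884 rise 10.827624703034484 eye rel true [ 0.05026603 -0.00371779  0.2055745 ]
```

```bash
python3 -m inch '[{"dp":[-1.8,-0.8,-0.8],"angular":[0,0,0]},{"dp":[-3.6,-1.7,-1.6],"angular":[0,0,0]},{"dp":[-5.4,-2.5,-2.3],"angular":[0,0,0]},{"dp":[-7.2,-3.4,-3.1],"angular":[0,0,0]},{"dp":[-9,-4.2,-3.8],"angular":[0,0,0]},{"dp":[-10.9,-5.1,-4.4],"angular":[0,0,0]},{"dp":[-12.7,-5.9,-5],"angular":[0,0,0]},{"dp":[-14.5,-6.8,-5.5],"angular":[0,0,0]},{"dp":[-16.3,-7.6,-6],"angular":[0,0,0]},{"dp":[-18.1,-8.5,-6.5],"angular":[0,0,0]},{"dp":[-18.1,-8.5,-6.5],"angular":[0,0,0]},{"dp":[-18.1,-8.5,-6.5],"angular":[0,0,0]}]'
python3 t.py f; python3 fit.py pics/w_f.png
```

```text
time_s: 25.6
position: [0.6196, 0.0889, 0.1773]
eef_rot: [-0.169, 0.525, 0.828, 0.106]
force: [-0.3, -0.9, -4.0]
gripper_width: 0.0064
grip_force: 87.6
gal eye [ 0.0373 -0.0018  0.1991] F [-0.67 -0.33 -4.43]
hook [([342.0, 90.0], 0.82)]
hanger [([279.0, 46.0], 0.67)]
latch [([332.0, 111.0], 0.64)]
barrel right edge rows {5: 356, 20: 346, 40: 332, 60: 309}
calib (np.float64(0.912139892578125), np.float64(0.006999999999999999), 0.002)
pics/w_f.png (np.float64(2.022125244140625), np.float64(0.19999999999999982)) D mm 31.78709292720977 rise 3.18934754540134 eye rel true [ 0.03029945 -0.00382198  0.19907526]
```

```bash
python3 -m inch '[{"dp":[-1.8,-0.8,-0.6],"angular":[0,0,0]},{"dp":[-3.6,-1.7,-1.2],"angular":[0,0,0]},{"dp":[-5.4,-2.5,-1.8],"angular":[0,0,0]},{"dp":[-7.2,-3.4,-2.4],"angular":[0,0,0]},{"dp":[-9,-4.2,-3],"angular":[0,0,0]},{"dp":[-10.9,-5.1,-3.5],"angular":[0,0,0]},{"dp":[-12.7,-5.9,-4],"angular":[0,0,0]},{"dp":[-14.5,-6.8,-4.4],"angular":[0,0,0]},{"dp":[-16.3,-7.6,-4.7],"angular":[0,0,0]},{"dp":[-18.1,-8.5,-5],"angular":[0,0,0]},{"dp":[-18.1,-8.5,-5],"angular":[0,0,0]},{"dp":[-18.1,-8.5,-5],"angular":[0,0,0]}]'
python3 t.py g; python3 fit.py pics/w_g.png
```

```text
time_s: 27.4
position: [0.6015, 0.0805, 0.1723]
eef_rot: [-0.169, 0.525, 0.828, 0.106]
force: [0.3, -0.8, -3.0]
gripper_width: 0.006
grip_force: 87.8
gal eye [ 0.0173 -0.0018  0.1941] F [-0.36 -0.1  -3.45]
hook [([316.0, 89.0], 0.62)]
hanger [([285.0, 46.0], 0.65)]
latch [([286.0, 87.0], 0.68)]
barrel right edge rows {5: 380, 20: 371, 40: 355, 60: 320}
calib (np.float64(0.912109375), np.float64(0.006999999999999999), 0.002)
pics/w_g.png (np.float64(0.785858154296875), np.float64(0.039999999999999925)) D mm 6.3982934698614535 rise 0.12798293424353346 eye rel true [ 0.01030117 -0.00380275  0.1940544 ]
```

```bash
python3 -m inch '[{"dp":[-1.8,-0.8,-0.5],"angular":[0,0,0]},{"dp":[-3.6,-1.7,-1],"angular":[0,0,0]},{"dp":[-5.4,-2.5,-1.5],"angular":[0,0,0]},{"dp":[-6.5,-3,-2],"angular":[0,0,0]},{"dp":[-6.5,-3,-2],"angular":[0,0,0]},{"dp":[-6.5,-3,-2],"angular":[0,0,0]}]'
python3 t.py h; python3 fit.py pics/w_h.png
```

```text
time_s: 28.45
position: [0.595, 0.0775, 0.1703]
eef_rot: [-0.169, 0.525, 0.828, 0.106]
force: [-1.2, -0.5, -3.2]
gripper_width: 0.0061
grip_force: 87.8
gal eye [ 0.0101 -0.0018  0.1921] F [-0.72  0.43 -3.05]
hook [([327.0, 84.0], 0.78)]
hanger [([303.0, 44.0], 0.96)]
latch [([298.0, 81.0], 0.85)]
barrel right edge rows {5: 403, 20: 392, 40: 370, 60: 330}
calib (np.float64(0.912139892578125), np.float64(0.006999999999999999), 0.002)
pics/w_h.png (np.float64(3.774566650390625), np.float64(-5.551115123125783e-17)) D mm -8.881784197001252e-15 rise 0.0 eye rel true [ 0.00314807 -0.00376578  0.19207981]fit.py:23: RuntimeWarning: All-NaN slice encountered
  e=edges(im);best=min(((np.nanmedian(abs(model(t,pin,pos,rot)-e)),t) for t in np.arange(-.1,.6,.01)));return best
```

```bash
python3 -m inch '[{"dp":[0,0,-0.3],"angular":[0,0,0]},{"dp":[0,0,-0.6],"angular":[0,0,0]},{"dp":[0,0,-0.6],"angular":[0,0,0]}]'; python3 -m inch '[{"dp":[0,0,-0.3],"angular":[0,0,0]},{"dp":[0,0,-0.6],"angular":[0,0,0]},{"dp":[0,0,-0.6],"angular":[0,0,0]}]'
```

```text
time_s: 29.12
position: [0.595, 0.0775, 0.1697]
eef_rot: [-0.169, 0.525, 0.828, 0.106]
force: [-0.1, -0.8, -2.9]
gripper_width: 0.0061
grip_force: 87.8
time_s: 29.5
position: [0.595, 0.0775, 0.1692]
eef_rot: [-0.169, 0.525, 0.828, 0.106]
force: [-0.1, 0.9, -1.5]
gripper_width: 0.0064
grip_force: 87.9
```

```bash
python3 t.py i; python3 fit.py pics/w_i.png 2>/dev/null; python3 -m inch '[{"dp":[0,0,-0.2],"angular":[0,0,0]},{"dp":[0,0,-0.2],"angular":[0,0,0]},{"dp":[0,0,-0.2],"angular":[0,0,0]}]'; python3 t.py j
```

```text
gal eye [ 0.0102 -0.0018  0.191 ] F [-0.67 -0.16 -0.8 ]
hook [([331.0, 81.0], 0.74)]
hanger [([306.0, 44.0], 0.57)]
latch [([302.0, 77.0], 0.6)]
barrel right edge rows {5: 403, 20: 392, 40: 365, 60: 334}
calib (np.float64(0.9121856689453125), np.float64(0.006999999999999999), 0.002)
pics/w_i.png (np.float64(4.33709716796875), np.float64(0.00999999999999994)) D mm 1.5999733334666566 rise 0.007999933333557863 eye rel true [ 0.00316236 -0.00382524  0.19098688]
time_s: 30.18
position: [0.595, 0.0775, 0.169]
eef_rot: [-0.169, 0.525, 0.828, 0.106]
force: [-0.2, 0.2, 0.3]
gripper_width: 0.0067
grip_force: 87.9
gal eye [ 0.0102 -0.0018  0.1908] F [0.14 0.38 0.12]
hook [([328.0, 84.0], 0.78)]
hanger [([309.0, 48.0], 0.95)]
latch [([300.0, 77.0], 0.66)]
barrel right edge rows {5: 403, 20: 391, 40: 363, 60: 334}
```

```bash
python3 -m inch '[{"dp":[0,0,0],"angular":[0,0,0]},{"dp":[0,0,0],"angular":[0,0,0]},{"dp":[0,0,0],"angular":[0,0,0]},{"dp":[0,0,0],"angular":[0,0,0]}]' - 20
python3 -m inch '[{"dp":[0,0,0],"angular":[0,0,0]},{"dp":[0,0,0],"angular":[0,0,0]},{"dp":[0,0,0],"angular":[0,0,0]},{"dp":[0,0,0],"angular":[0,0,0]},{"dp":[0,0,0],"angular":[0,0,0]},{"dp":[0,0,0],"angular":[0,0,0]}]' 40
python3 t.py k; python3 fit.py pics/w_k.png 2>/dev/null
```

```text
time_s: 30.98
position: [0.5949, 0.0775, 0.1689]
eef_rot: [-0.169, 0.525, 0.828, 0.106]
force: [-0.5, -0.2, -0.1]
gripper_width: 0.006
grip_force: 88.0
time_s: 31.72
position: [0.5949, 0.0775, 0.1689]
eef_rot: [-0.169, 0.525, 0.828, 0.106]
force: [-0.1, -0.9, -0.4]
gripper_width: 0.0399
grip_force: 0.0
gal eye [ 0.0101 -0.0018  0.1907] F [ 0.23 -0.65 -0.22]
hook [([322.0, 83.0], 0.91)]
hanger [([299.0, 44.0], 0.96)]
latch [([292.0, 76.0], 0.74)]
barrel right edge rows {5: 392, 20: 383, 40: 353, 60: 325}
calib (np.float64(0.9123077392578125), np.float64(0.006999999999999999), 0.002)
pics/w_k.png (np.float64(3.446075439453125), np.float64(-0.01000000000000005)) D mm -1.5999733334666744 rise 0.007999933333557863 eye rel true [ 0.00312151 -0.00380341  0.19068866]
```

Released, and the panel hangs from the hook. I'll back out along the tool axis, then move well away.

```bash
python3 -m inch '[{"dp":[0.5,-1,2.5],"angular":[0,0,0]},{"dp":[2,-4,10],"angular":[0,0,0]},{"dp":[4,-9,23],"angular":[0,0,0]},{"dp":[7,-15,39],"angular":[0,0,0]},{"dp":[11,-24,60],"angular":[0,0,0]},{"dp":[15,-40,70],"angular":[0,0,0]},{"dp":[15,-70,80],"angular":[0,0,0]},{"dp":[10,-110,90],"angular":[0,0,0]},{"dp":[0,-150,100],"angular":[0,0,0]},{"dp":[-10,-180,100],"angular":[0,0,0]},{"dp":[-10,-180,100],"angular":[0,0,0]},{"dp":[-10,-180,100],"angular":[0,0,0]}]'
python3 - <<'E'
from h import *
import time
for i in range(2):
  for c in ("side","top"):
    im=read_camera(c); cv2.imwrite(f"pics/{c}_end{i}.png",im)
    for q in ("panel_eye","hanger","hook"): print(c,q,[(np.round(d["at"]).tolist(),round(d["p"],2)) for d in look_for(q,c)[:3]])
a,b=[cv2.imread(f"pics/side_end{i}.png") for i in (0,1)]; print("motion",cv2.absdiff(a,b)[220:400,140:320].max(2).__gt__(40).sum())
P=[[.5645,.1348,.19],[.5645,.1348,.155],[.5645,.1348,.29]];print(proj("side",P),proj("top",P))
E
```

```text
time_s: 33.52
position: [0.585, -0.1027, 0.2689]
eef_rot: [-0.169, 0.525, 0.827, 0.106]
force: [-0.7, 0.1, 0.2]
gripper_width: 0.0398
grip_force: 0.0
side panel_eye [([204.0, 359.0], 0.97), ([249.0, 311.0], 0.85), ([192.0, 309.0], 0.73)]
side hanger [([189.0, 276.0], 0.72)]
side hook [([192.0, 308.0], 0.49)]
top panel_eye [([221.0, 192.0], 0.73), ([427.0, 347.0], 0.69), ([314.0, 186.0], 0.61)]
top hanger [([210.0, 170.0], 0.86)]
top hook [([215.0, 184.0], 0.43)]
side panel_eye [([413.0, 276.0], 0.94), ([210.0, 353.0], 0.75), ([250.0, 308.0], 0.58)]
side hanger [([189.0, 276.0], 0.97)]
side hook [([196.0, 312.0], 0.8)]
top panel_eye [([224.0, 194.0], 0.72), ([427.0, 341.0], 0.57)]
top hanger [([210.0, 170.0], 0.8)]
top hook [([218.0, 186.0], 0.41)]
motion 1643
[[199.21649024 328.83520241]
 [202.66005172 345.79051662]
 [188.27385475 274.6997912 ]] [[217.84325507 185.61701879]
 [221.36900377 191.30199616]
 [206.30896689 166.99659297]]
```

```bash
for k in 1 2 3 4 5; do python3 -m inch '[{"dp":[0,0,0],"angular":[0,0,0]},{"dp":[0,0,0],"angular":[0,0,0]},{"dp":[0,0,0],"angular":[0,0,0]},{"dp":[0,0,0],"angular":[0,0,0]},{"dp":[0,0,0],"angular":[0,0,0]},{"dp":[0,0,0],"angular":[0,0,0]},{"dp":[0,0,0],"angular":[0,0,0]},{"dp":[0,0,0],"angular":[0,0,0]},{"dp":[0,0,0],"angular":[0,0,0]},{"dp":[0,0,0],"angular":[0,0,0]},{"dp":[0,0,0],"angular":[0,0,0]},{"dp":[0,0,0],"angular":[0,0,0]}]' | head -1; done
cat > mo.py <<'E'
from h import *
g=[];ts=[]
for i in range(20):
    g.append(cv2.cvtColor(read_camera("side"),cv2.COLOR_BGR2GRAY)[300:390,150:260].astype(np.float32)); ts.append(state()["time_s"])
w=cv2.createHanningWindow((110,90),cv2.CV_32F)
d=[cv2.absdiff(a,g[0]).mean() for a in g];print(round(ts[0],2),round(ts[-1],2),np.round(d,1))
# flow on the panel
f=[cv2.calcOpticalFlowFarneback(g[0].astype(np.uint8),a.astype(np.uint8),None,.5,3,15,3,5,1.2,0)[40:75,35:75].mean((0,1)) for a in g]
print(np.round(f,1).tolist())
E
python3 mo.py
```

```text
time_s: 35.83
time_s: 37.33
time_s: 38.83
time_s: 40.33
time_s: 41.82
41.88 42.83 [0.  1.8 2.1 3.  4.1 5.1 6.  6.6 6.9 7.  6.9 6.6 6.  5.1 4.  2.9 2.  1.8
 1.8 2.4]
[[-0.0, 0.0], [-0.0, -0.10000000149011612], [0.20000000298023224, 0.10000000149011612], [0.5, 0.30000001192092896], [0.8999999761581421, 0.800000011920929], [1.399999976158142, 1.2999999523162842], [1.899999976158142, 1.899999976158142], [2.0999999046325684, 2.0999999046325684], [1.5, 1.399999976158142], [1.399999976158142, 1.2000000476837158], [1.399999976158142, 1.399999976158142], [2.200000047683716, 2.0], [1.899999976158142, 1.899999976158142], [1.399999976158142, 1.2000000476837158], [0.8999999761581421, 0.800000011920929], [0.5, 0.30000001192092896], [0.10000000149011612, 0.10000000149011612], [-0.0, -0.10000000149011612], [0.0, -0.0], [0.30000001192092896, 0.20000000298023224]]
```

```bash
for k in 1 2 3 4; do python3 -m inch '[{"dp":[0,0,0],"angular":[0,0,0]},{"dp":[0,0,0],"angular":[0,0,0]},{"dp":[0,0,0],"angular":[0,0,0]},{"dp":[0,0,0],"angular":[0,0,0]},{"dp":[0,0,0],"angular":[0,0,0]},{"dp":[0,0,0],"angular":[0,0,0]},{"dp":[0,0,0],"angular":[0,0,0]},{"dp":[0,0,0],"angular":[0,0,0]},{"dp":[0,0,0],"angular":[0,0,0]},{"dp":[0,0,0],"angular":[0,0,0]},{"dp":[0,0,0],"angular":[0,0,0]},{"dp":[0,0,0],"angular":[0,0,0]}]' | head -1; done
cat >> mo.py <<'E'
for (u,v) in ((45,40),(50,55),(55,68)):
    o=[]
    for a in g:
        t=g[0][v-8:v+9,u-10:u+11]; r=cv2.matchTemplate(a,t,cv2.TM_CCOEFF_NORMED); _,s,_,l=cv2.minMaxLoc(r); o.append((l[0]-u+10,l[1]-v+8,round(s,2)))
    print((u+150,v+300),o)
h=cv2.cvtColor(read_camera("side"),cv2.COLOR_BGR2HSV)[300:400,150:260]; m=cv2.inRange(h,(12,100,50),(35,255,255)); ys,xs=np.where(m); print(len(xs),xs.min()+150,xs.max()+150,ys.min()+300,ys.max()+300)
E
python3 mo.py
```

```text
time_s: 44.32
time_s: 45.82
time_s: 47.32
time_s: 48.82
48.88 49.83 [0.  2.2 2.4 2.2 1.9 2.9 3.9 4.9 5.8 6.3 6.6 6.4 6.  5.3 4.3 3.3 2.3 2.
 2.3 2.3]
[[0.0, 0.0], [0.30000001192092896, 0.10000000149011612], [0.4000000059604645, 0.0], [0.30000001192092896, 0.10000000149011612], [-0.10000000149011612, 0.0], [-0.6000000238418579, -0.30000001192092896], [-1.100000023841858, -0.699999988079071], [-1.600000023841858, -1.100000023841858], [-1.899999976158142, -1.2999999523162842], [-2.0999999046325684, -1.899999976158142], [-2.200000047683716, -1.899999976158142], [-2.0999999046325684, -1.899999976158142], [-1.899999976158142, -1.399999976158142], [-1.7000000476837158, -1.399999976158142], [-1.2999999523162842, -1.100000023841858], [-0.800000011920929, -0.699999988079071], [-0.30000001192092896, -0.20000000298023224], [0.20000000298023224, 0.20000000298023224], [0.4000000059604645, 0.0], [0.4000000059604645, 0.10000000149011612]]
(195, 340) [(0, 0, 1.0), (0, 0, 0.94), (0, 0, 0.93), (0, 0, 0.94), (0, 0, 0.99), (0, 0, 0.87), (-1, 0, 0.8), (48, 10, 0.74), (22, -12, 0.74), (21, -14, 0.73), (21, -12, 0.74), (21, -12, 0.74), (48, 10, 0.74), (48, 10, 0.74), (-1, 0, 0.78), (-1, 0, 0.85), (0, 0, 0.97), (0, 0, 0.97), (0, 0, 0.93), (0, 0, 0.94)]
(200, 355) [(0, 0, 1.0), (0, 0, 0.88), (1, 3, 0.84), (0, 0, 0.9), (0, 0, 0.93), (-1, 0, 0.8), (-5, -22, 0.71), (13, 7, 0.7), (13, 8, 0.72), (11, 11, 0.72), (11, 10, 0.73), (12, 8, 0.73), (13, 7, 0.72), (13, 7, 0.71), (12, 17, 0.7), (-1, -2, 0.76), (0, 0, 0.84), (0, 0, 0.93), (0, 0, 0.86), (0, 0, 0.86)]
(205, 368) [(0, 0, 1.0), (0, 0, 0.85), (1, 0, 0.85), (0, 0, 0.9), (0, 0, 0.93), (-1, 0, 0.82), (-31, -50, 0.77), (-31, -51, 0.77), (-31, -50, 0.77), (-31, -51, 0.76), (-31, -51, 0.77), (-31, -50, 0.77), (-31, -51, 0.77), (-31, -50, 0.77), (-31, -50, 0.77), (-1, 0, 0.79), (0, 0, 0.86), (0, 0, 0.93), (0, 0, 0.84), (0, 0, 0.84)]
1917 191 259 300 399
```

```bash
cat > mo2.py <<'E'
from h import *
import scipy.optimize as so
ts=[];L=[];Rr=[];g=[]
for i in range(20):
    im=read_camera("side"); ts.append(state()["time_s"]); m=cv2.inRange(cv2.cvtColor(im,cv2.COLOR_BGR2HSV),(12,100,40),(35,255,255)); g.append(im)
    l=[];r=[]
    for row in range(345,372):
        x=np.where(m[row,175:232])[0]+175
        if len(x): l.append(x.min()); r.append(x.max())
    L.append(np.mean(l));Rr.append(np.mean(r))
print(ts[0],"L",np.round(L,1),"\nR",np.round(Rr,1))
c,s=np.cos(YG),np.sin(YG);P=np.array([.5645,.1348,.155]);q=proj("side",[P,P+.01*np.array([c,s,0])]);print("px per 10mm",q[1]-q[0])
np.save("pics/g.npy",np.array(g)[:, 230:400,140:270])
for A in (L,Rr):
    A=np.array(A); f=lambda p,t:p[0]+p[1]*np.sin(p[2]*t)+p[3]*np.cos(p[2]*t)
    r=so.least_squares(lambda p:f(p,np.array(ts)-ts[0])-A,[A.mean(),1,7.2,1]); print("amp px",np.hypot(r.x[1],r.x[3]),"w",r.x[2],"rms",np.sqrt(np.mean(r.fun**2)))
E
python3 mo2.py
```

```text
49.925 L [198.7 197.8 196.7 195.8 195.  194.5 194.3 194.7 195.3 196.1 197.1 198.2
 199.1 200.1 200.3 200.1 199.4 198.3 197.3 196.3] 
R [212.5 211.4 210.  208.9 208.  207.4 207.3 207.7 208.4 209.4 210.7 211.9
 212.9 213.4 213.9 213.6 213.1 212.1 210.9 209.7]
px per 10mm [-6.71471901  0.81528941]
amp px 2.916524280958082 w 7.56099776885988 rms 0.11990345650496192
amp px 3.2602511539895125 w 7.548436398525955 rms 0.05171866506657584
```

```bash
python3 -c "
from station import *
print(finish_job())"
```

```text
the job is handed in; nothing more can be done
None
```

I hung the brass panel by its eye on the hook, let go and handed the job in, with no verdict returned. At hand-in it was still swinging about 5 mm each way (roughly 35 mm/s against the 60 mm/s limit). I judged the latch shut from the eye's height and the load on the hook, not by seeing it closed, and I left the iron panel alone without rechecking its position.

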